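# Discard the tall glass tube through the sharps container's drop tray

### The arm

A 7-joint arm with a two-finger parallel gripper is mounted at the origin on the work surface. World frame = base frame: x ahead of the robot, y to its left, z up, the work surface at z = 0. Lengths are in m, angles in rad, forces in N, time in s.
With the tool pointing down it reaches from about 0.4 to 0.9 m from the base axis. Payload 5.5 kg.
Tool frame: the origin (TCP) lies midway between the tips of the shut fingers; the grasp point (between the pads) lies 19 mm behind it (manip.grip_depth is the distance from the TCP to the grasp point, in m); z points along the fingers, y is the line along which they close (so a half turn about z gives the same grasp; the last joint's range is limited). The gripper opens to 92 mm and grips with 3 to 60 N. Pads are 19 mm wide; open, the fingers measure 130 mm over their backs; the gripper's body (75 mm by 190 mm) begins 47 mm behind the grasp point.
Start: joints at [1.393, 0.501, -0.427, 1.55, 0.221, 1.138, -0.21], TCP at [0.277, -0.588, 0.191] pointing down, gripper open.
Joint ranges: [-2.88, 2.88], [-0.31, 2.03], [-1.54, 1.56], [0.2, 2.42], [-1.41, 4.55], [0.19, 2.02], [-2.57, 2.57]. Speed limits (rad/s): [2.57, 2.57, 3.14, 3.14, 3.14, 3.14, 3.14].

### API

Orientations are given as a unit quaternion [x, y, z, w].
In Python, from bench import manip, effector, viewer gives the robot as it stands. Calls block until the motion is done:
- manip.move_pose(position, orientation): joint-space move of the TCP to a pose.
- manip.servo_line(position, ori=None, vel=0.15): straight line of the TCP; ori=None keeps the orientation; vel is the mean speed in m/s.
- manip.movej(angles): joint-space move.
- effector.open_jaws() and effector.close(f_grip=None): open the fingers fully, or close them until they stop; f_grip is the grip in N (None keeps the last).
- manip.sleep(seconds).
- manip.solve_ik(position, orientation): joint angles nearest the present ones, or None.
- viewer.get_image(name): name is "scene" or "top" or "wrist"; returns the picture (420x560x3 uint8, red, green, blue); there is no depth.
- viewer.get_calibration(name): a dict with "vfov" (degrees; the focal length in pixels is half the picture's height over the tangent of half this angle, whatever the lens; pixels are square), "cx", "cy" (the principal point, pixels), "eye" and "attitude" of the camera in the world. Camera axes: x right, y down, z forward; pixel columns grow to the right and rows downward; lengths in m; the calibration is good to about 2 mm. A picture is of the moment at which its call begins: read the wrist's pose just before it. get_calibration takes no time and is no camera call; for the wrist camera it gives the pose at the moment of the call.
A pose or a line that the arm cannot do raises manip.PlanningError and nothing moves.
- manip.hand_in(): hands the job in; it is judged then, once.
Readings, each from a call of its own:
- manip.current_clock(): time.
- manip.current_q(): joint angles.
- manip.current_joint_velocities(): joint speeds.
- manip.current_tau(): joint torques, N m.
- manip.current_tool_pos(): TCP position.
- manip.current_tcp_rot(): TCP orientation.
- manip.current_force(): force on the tool from outside, world axes, zero at the start.
- manip.current_wrist_torque(): the same for the moment, N m.
- manip.current_finger_gap(): finger opening in m.
- manip.current_gripper_force(): force on a finger pad.
Only numpy, scipy, OpenCV 4.12 (cv2) and the standard library are available. Lean on these libraries where they do the work, as an engineer would, in place of code of your own. Each camera call takes 0.05 s, during which the arm holds its last target. There are 200 camera calls.

### The job

Throw away the one tall glass tube standing in the rack: lay it lengthwise on the sharps container's counterbalanced drop tray, nearly level and resting on the tray before you let go, so that its own weight tips the tray and it rolls into the container. Never push the tray down, neither with the hand nor with the tube while you hold it, and leave the short tubes and everything else on the counter as they are. At the end the tube lies inside the container and the tray has swung back level.

Things in the scene. Friction and masses are not known exactly. Their poses are not given: they have to be found in the camera images.
- tall_tube: The tube to discard: a sealed, full, smooth round-bottomed tube, 25 mm in diameter, wrapped in white label paper, black screw cap 28 mm wide, 20 mm tall; 153 mm long in all, 85 to 140 g, its weight centred near the middle: held off it in a light grip, it slowly swings. It stands loosely in one of the holes, leaning up to 5 degrees. Origin on its axis at the tip of the round end, z to the cap.
- tall_tube_mid (a point): Middle of the tall tube, on its axis, 76.5 mm from the bottom.
- tube_rack: Fixed aluminium block rack, 100 (x) x 190 (y) x 55 mm high, origin under its centre. Two rows of four 30 mm holes, 45 mm deep, 45 mm apart both ways (x = -22.5, 22.5; y = -67.5, -22.5, 22.5, 67.5 mm). The tubes stand on the holes' floors, 10 mm above the counter: the tall tube's top is 163 mm, a short tube's 85 mm above the counter.
- sharps_box: Fixed clear-plastic sharps container, grey lid; 165 deep (x) x 290 wide (y) x 187 mm high to the lid's flat rim, which rises to 203 mm along the rear (+x) edge. Origin under its centre; front faces its own -x. The lid's opening, x from -54 to 54 mm, y from -114 to 114 mm, holds the white drop tray; below it is hollow down to its floor, where old syringes lie.
- tray_bed (a point): Point on the drop tray's flat floor: midway along it, 172 mm above the counter when level, 12 mm behind (+x) the opening's middle line, 30 mm behind the pivot. Axes as the container's when level. The tray is 94 (x) x 220 mm (y), with a 14 mm lip along its front edge, 10 mm cheeks at both ends and no lip at the rear. A tube laid along y here rolls off the rear edge into the container.
- drop_tray (a joint): Tilt of the drop tray, rad: 0 level, held against a stop by its counterweight; 1.0 with its rear edge fully down inside the container. The pivot runs along the container's y, 168 mm above the counter, 18 mm in front of the opening's middle line. About 0.5 N at tray_bed starts it tipping; when empty it swings back by itself.
- short_tube0: Short tube of the same make, 25 mm in diameter, 75 mm tall with its 28 mm cap, standing in the rack; it stays. Origin at its bottom, z to the cap.
- short_tube1: Another short tube like short_tube0; it stays.
- short_tube2: Another short tube like short_tube0; it stays.
- short_tube3: Another short tube like short_tube0; it stays.
- spray_bottle: Bystander: clear bottle, 64 mm in diameter, 150 mm tall, origin at its underside.
- swab_jar: Bystander: glass jar with steel lid, 72 mm in diameter, 85 mm tall, origin at its underside.
- steel_bowl: Bystander: small steel bowl, 96 mm wide, 36 mm tall, origin at its underside.
- marker_pen: Bystander: pen lying on the counter, 130 mm long, 13 mm thick, along its own x.

How it is judged:
On the way, in this order (a step that is already met when the one before it is completed fails the run):
1. the tall tube, still held by the fingers, rests on the drop tray, lying along it and nearly level (within about 20 degrees), the tray not yet pushed down (contact force between the fingers and tall_tube above 1 N and contact force between tall_tube and drop_tray above 0.03 N and angle between the z axis of tall_tube and the y axis of sharps_box, either way round below 0.35 rad and value of joint drop_tray below 0.08 rad), for 0.1 s.
2. let go, the tube's weight tips the tray (value of joint drop_tray above 0.5 rad and contact force between each of the arm, the fingers and drop_tray below 0.3 N).
At the end, for the whole second after the job is handed in: The tall tube lies at rest inside the container (its middle within the walls and lower than 110 mm above the counter) and the drop tray is back level (within 0.06 rad) (x of tall_tube_mid in the frame of sharps_box between -0.08 and 0.08 m and y of tall_tube_mid in the frame of sharps_box between -0.143 and 0.143 m and height (world z) of tall_tube_mid below 0.11 m and linear speed of tall_tube below 0.05 m/s and value of joint drop_tray below 0.06 rad); the robot touches nothing.
It fails at once if the tray is pushed down by more than 0.08 rad with the tube while the fingers grip it (value of joint drop_tray above 0.08 rad and contact force between the fingers and tall_tube above 2 N).
It fails at once if the hand pushes on the tray (over 1 N) (contact force between any of the arm, the fingers and drop_tray above 1 N).
It fails at once if a short tube is moved by more than 15 mm (distance of any of short_tube0, short_tube1, short_tube2, short_tube3 from where it was at the start of the episode above 0.015 m).
It fails at once if a bystander is moved by more than 30 mm (distance of any of spray_bottle, swab_jar, steel_bowl, marker_pen from where it was at the start of the episode above 0.03 m).
It also fails if it takes over 43 s, if anything falls off the work surface, if the arm or the gripper's body presses on something with over 40 N, if the wrist force passes 120 N, or if a joint passes its speed limit or range.

## Working session

There is one attempt and no reset: what is moved stays moved. The work goes in short steps, each a Python script; the robot and the scene stay as the last script left them, time stands still between calls to the robot, and variables do not carry over. Pictures are saved under pics/ and viewed, at most 10 in all, crops included, and the job is handed in when it is done.

```bash
mkdir -p pics; python3 - <<'E'
from bench import manip, effector, viewer
import cv2
for n in ("scene","top"):
    cv2.imwrite(f"pics/{n}0.png",cv2.cvtColor(viewer.get_image(n),cv2.COLOR_RGB2BGR)); print(n,viewer.get_calibration(n))
print(manip.current_clock(),manip.current_tcp_rot(),manip.grip_depth)
E
```

```text
scene {'vfov': 51.737510354570226, 'cx': 271.4188499756767, 'cy': 213.63827095710556, 'eye': array([ 1.26419574, -0.42694187,  0.75871547]), 'attitude': array([ 0.76492954,  0.47429778, -0.22876037, -0.37093545])}
top {'vfov': 47.41572822399764, 'cx': 281.03847046187343, 'cy': 210.37337023600355, 'eye': array([ 0.22567725, -0.06782791,  1.55026603]), 'attitude': array([-0.69675794,  0.70837625, -0.07920653,  0.08036042])}
0.1 [ 9.75803355e-01  2.18648128e-01 -1.82026024e-04 -8.80843606e-04] 0.0188
```

View pics/scene0.png

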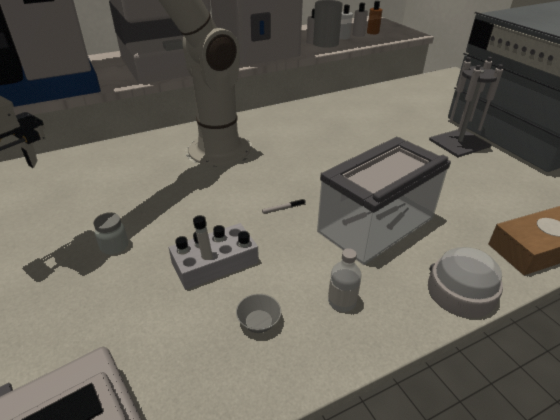

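View pics/top0.png

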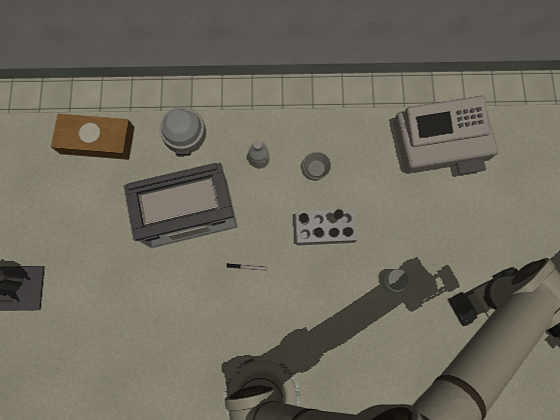

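The scene picture shows the tall tube's cap at about (200,222), standing in the rack, and the sharps container at (320-447, 142-250). In the top picture the rack spans (293-356, 208-244), the tall cap is near (338,213) and the lid is at (125-235, 165-245). I'll zoom in on these.

```bash
cat > h.py <<'E'
import numpy as np, cv2
from scipy.spatial.transform import Rotation as R
from bench import manip, effector, viewer
def ray(c,u,v):
    f=210/np.tan(np.radians(c["vfov"])/2)
    d=R.from_quat(c["attitude"]).apply([(u-c["cx"])/f,(v-c["cy"])/f,1]); return np.array(c["eye"]),d
def onz(c,u,v,z):
    e,d=ray(c,u,v); return e+d*(z-e[2])/d[2]
def proj(c,p):
    f=210/np.tan(np.radians(c["vfov"])/2)
    q=R.from_quat(c["attitude"]).inv().apply(np.array(p)-c["eye"]); return f*q[...,:2]/q[...,2:]+[c["cx"],c["cy"]]
def tri(r):
    A=0;b=0
    for e,d in r:
        d=d/np.linalg.norm(d);P=np.eye(3)-np.outer(d,d);A=A+P;b=b+P@e
    return np.linalg.solve(A,b)
def snap(n,fn):
    c=viewer.get_calibration(n); im=cv2.cvtColor(viewer.get_image(n),cv2.COLOR_RGB2BGR); cv2.imwrite(fn,im); return c,im
E
python3 - <<'E'
import cv2,numpy as np
t=cv2.imread("pics/top0.png");s=cv2.imread("pics/scene0.png")
z=lambda i,x,y,w,h,k:cv2.convertScaleAbs(cv2.resize(i[y:y+h,x:x+w],None,fx=k,fy=k,interpolation=cv2.INTER_CUBIC),alpha=1.5)
a=z(t,115,155,130,100,3); b=z(t,285,200,80,50,5)
c=z(s,160,210,110,80,3.5); d=z(s,310,130,145,120,2.75)
o=np.zeros((600,800,3),np.uint8)
for i,(x,y) in ((a,(0,0)),(b,(395,0)),(c,(0,305)),(d,(395,260))):
    h,w=i.shape[:2]; o[y:y+h,x:x+w]=i[:600-y,:800-x]
cv2.imwrite("pics/crop1.png",o)
E
```

```text
(no output)
```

View pics/crop1.png

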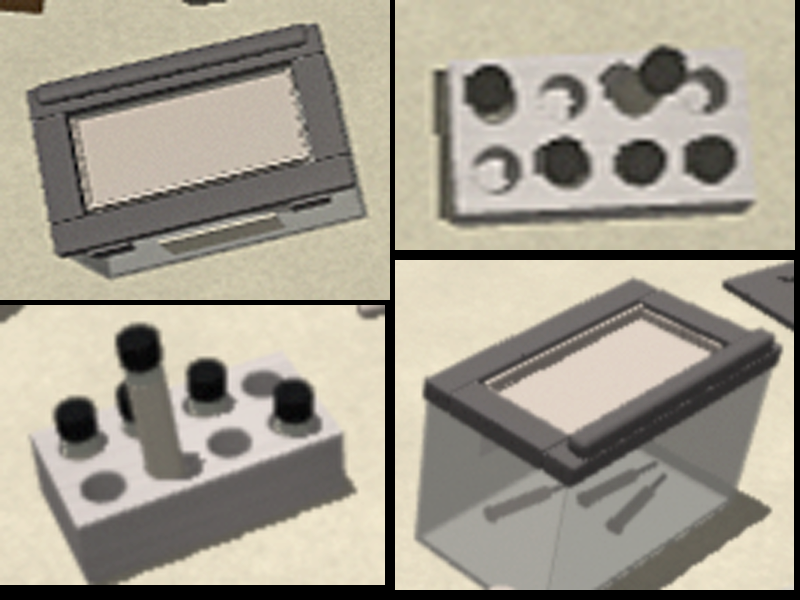

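The crops show the raised ridge of the lid on the world +x side, so the container's yaw is small. The tall tube stands in the far row, with its cap at top pixel (338.6,214) and scene pixel (199.4,219.4). Next come rough positions and then wrist views from above.

```bash
python3 - <<'E'
from h import *
t=viewer.get_calibration("top");s=viewer.get_calibration("scene")
print("cap tri",tri([ray(t,338.6,214.0),ray(s,199.4,219.4)]), onz(t,338.6,214,.163))
rc=np.array([onz(t,*p,.055)[:2] for p in [(296,213),(356,210),(357,240),(298,242.4)]]);print("rack",rc.mean(0),rc)
bc=np.array([onz(t,115+a/3,155+b/3,.187)[:2] for a,b in [(67,112),(298,62),(320,158),(85,213)]]);print("open",bc.mean(0),bc)
w=viewer.get_calibration("wrist");print(w); p=manip.current_tool_pos();r=R.from_quat(manip.current_tcp_rot())
print("cam in tool",r.inv().apply(w["eye"]-p),(r.inv()*R.from_quat(w["attitude"])).as_matrix().round(3))
E
```

```text
cap tri [ 0.53218874 -0.23900145  0.15794996] [ 0.53091796 -0.23893     0.163     ]
rack [ 0.51541968 -0.21285458] [[ 0.56026887 -0.11597629]
 [ 0.56687127 -0.30859155]
 [ 0.46954493 -0.30676105]
 [ 0.46499366 -0.12008942]]
open [0.57496544 0.23062503] [[0.60121151 0.35541465]
 [0.64869342 0.12864977]
 [0.55042936 0.10567095]
 [0.49952747 0.33276475]]
{'vfov': 59.565931102440594, 'cx': 282.20900285810154, 'cy': 208.80749907814047, 'eye': array([ 0.34748777, -0.55568532,  0.38341615]), 'attitude': array([ 0.83604155, -0.52965033, -0.07740715,  0.1204707 ])}
cam in tool [ 0.07723533  0.00120911 -0.19374819] [[ 0.    -0.959 -0.283]
 [ 1.     0.     0.   ]
 [ 0.    -0.283  0.959]]
```

```bash
python3 - <<'E'
from h import *
import json
out=np.zeros((600,800,3),np.uint8)
for i,(n,p) in enumerate((("rack",[.50,-.22,.33]),("box",[.54,.23,.42]))):
    manip.move_pose(p,[1,0,0,0]); c,im=snap("wrist",f"pics/w_{n}.png")
    json.dump({k:np.array(v).tolist() for k,v in c.items()},open(f"w_{n}.json","w"))
    out[:, i*400:(i+1)*400]=0
    k=cv2.resize(im,(400,300),interpolation=cv2.INTER_AREA); out[i*300:(i+1)*300,0:400]=k
    # predicted crop
    q=proj(c,[.535,-.22,.1] if i==0 else [.575,.23,.18]).astype(int); x,y=max(q[0]-130,0),max(q[1]-100,0)
    print(n,q,x,y,manip.current_clock()); k=cv2.resize(im[y:y+200,x:x+266],(400,300)); out[i*300:i*300+k.shape[0],400:]=k
cv2.imwrite("pics/wcomb.png",out)
# IK tests
q0=manip.current_q()
yb=np.radians(12.2)
def pose(z,y):  # tool axes
    x=np.cross(y,z); return R.from_matrix(np.c_[x,y,z]).as_quat()
up=np.array([0,0,1.])
for th in (20,30,40):
  for hd in range(-90,91,15):
    t=np.radians(th);a=np.radians(hd);h=np.array([np.cos(a),np.sin(a),0]);z=h*np.cos(t)-up*np.sin(t)
    for sg in (1,-1):
      y=sg*np.cross(up,h); r=manip.solve_ik(np.array([.533,-.238,.128])+z*.010,pose(z,y)); r2=manip.solve_ik(np.array([.533,-.238,.128])-z*.09,pose(z,y))
      if r is not None and r2 is not None: print(th,hd,sg,np.round(r,2))
E
```

```text
rack [280 138] 150 38 1.8083
box [279 139] 149 39 3.5417
20 -90 1 [ 0.35  1.03 -0.83  1.92  1.55  1.94 -1.27]
20 -90 -1 [ 0.38  1.05 -0.87  1.91  1.57  1.97  1.87]
20 -75 1 [ 0.37  0.96 -0.82  2.14  1.72  1.84 -1.29]
20 -75 -1 [-0.14  0.75 -0.21  2.16  1.49  1.37  1.81]
20 -60 1 [ 0.4   0.89 -0.76  2.35  1.94  1.73 -1.31]
20 -60 -1 [-1.08  1.05  0.89  2.4   1.72  0.49  1.4 ]
20 15 1 [ 0.23  1.05  0.9   2.35  4.21  1.89 -1.9 ]
20 15 -1 [0.23 1.05 0.9  2.35 4.21 1.89 1.24]
20 30 1 [ 1.75  1.   -0.87  2.09 -0.96  0.64 -2.17]
20 30 -1 [ 2.02  1.47 -1.32  2.09  0.27  0.45 -0.1 ]
20 45 1 [ 1.58  0.99 -0.73  1.87 -0.73  0.95 -2.33]
20 45 -1 [ 1.89  1.45 -1.3   1.86  0.17  0.8   0.07]
20 60 1 [ 1.43  1.05 -0.68  1.64 -0.56  1.21 -2.42]
20 60 -1 [ 1.62  1.23 -1.01  1.63 -0.21  1.12  0.45]
20 75 1 [ 1.3   1.13 -0.67  1.4  -0.41  1.46 -2.46]
20 75 -1 [ 1.5   1.35 -1.11  1.39 -0.01  1.4   0.37]
20 90 1 [ 1.15  1.21 -0.66  1.17 -0.3   1.7  -2.46]
20 90 -1 [ 1.39  1.63 -1.49  1.16  0.39  1.75  0.17]
30 -90 1 [ 0.45  0.92 -0.9   1.94  1.49  1.78 -1.18]
30 -90 -1 [ 0.43  0.9  -0.87  1.94  1.47  1.75
[... 1095 characters left out ...]
.75  1.31 -0.93]
40 -60 -1 [-0.89  0.6   0.91  2.36  1.5   0.33  2.07]
40 15 1 [ 1.71  0.68 -1.02  2.28 -1.25  0.23 -2.34]
40 15 -1 [-0.16  1.07  1.35  2.33  4.35  1.72  0.85]
40 30 1 [ 1.55  0.66 -0.8   2.11 -0.85  0.56 -2.55]
40 30 -1 [ 1.8   0.91 -1.18  2.1  -0.1   0.42 -0.06]
40 45 1 [ 1.4   0.7  -0.64  1.92 -0.67  0.83 -2.56]
40 45 -1 [ 1.65  0.88 -1.01  1.91 -0.24  0.72  0.23]
40 60 1 [ 1.18  0.73 -0.43  1.73 -0.62  1.1  -2.46]
40 60 -1 [ 1.6   1.04 -1.11  1.72  0.03  0.99  0.16]
40 75 1 [ 1.23  0.88 -0.63  1.54 -0.31  1.26 -2.55]
40 75 -1 [ 1.56  1.41 -1.48  1.53  0.53  1.36 -0.07]
40 90 1 [ 1.14  0.98 -0.68  1.35 -0.16  1.47 -2.51]
40 90 -1 [ 1.35  1.22 -1.17  1.34  0.26  1.5   0.31]
```

View pics/wcomb.png

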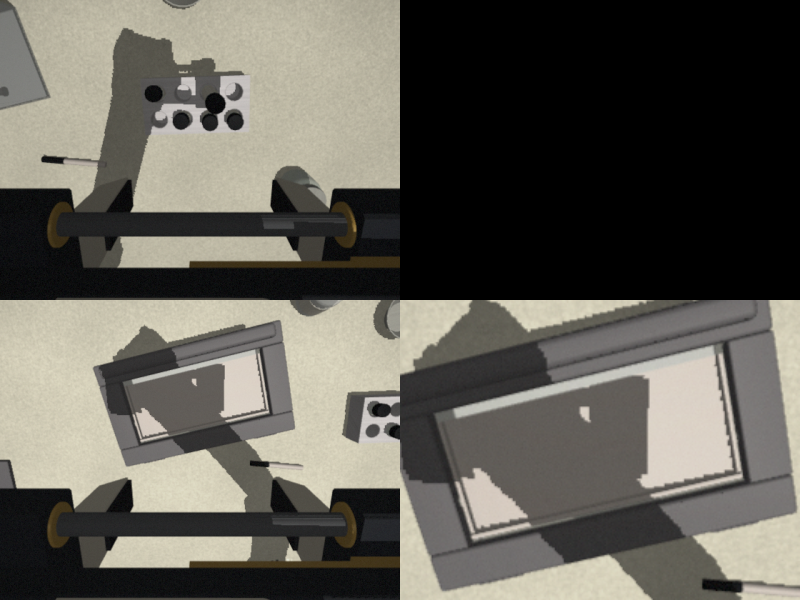

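```bash
python3 - <<'E'
from h import *
a=cv2.imread("pics/w_rack.png");b=cv2.imread("pics/w_box.png")
z=lambda i,x,y,w,h,k:cv2.convertScaleAbs(cv2.resize(i[y:y+h,x:x+w],None,fx=k,fy=k,interpolation=cv2.INTER_CUBIC),alpha=1.6)
o=np.zeros((600,800,3),np.uint8); o[:600,:360]=cv2.rotate(z(a,180,90,200,120,3),cv2.ROTATE_90_CLOCKWISE)[:600,:360]
k=z(b,125,20,300,220,2); o2=np.zeros((600,800,3),np.uint8); o2[:440,:600]=k
o3=np.zeros((600,800,3),np.uint8); o3[:240,:400]=z(a,180,90,200,120,2); o3[240:240+330,:450]=z(b,140,55,300,220,1.5)
cv2.imwrite("pics/rk.png",z(a,180,90,200,120,4)); cv2.imwrite("pics/bx.png",z(b,125,20,300,220,2.66))
E
```

```text
(no output)
```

View pics/rk.png

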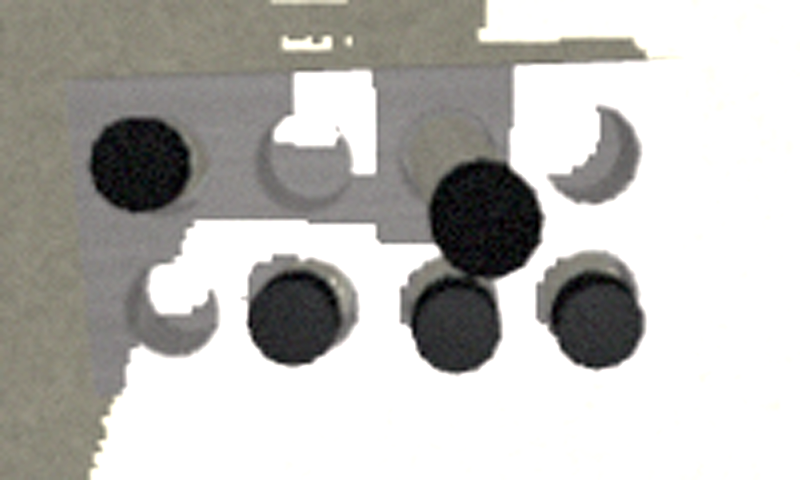

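View pics/bx.png

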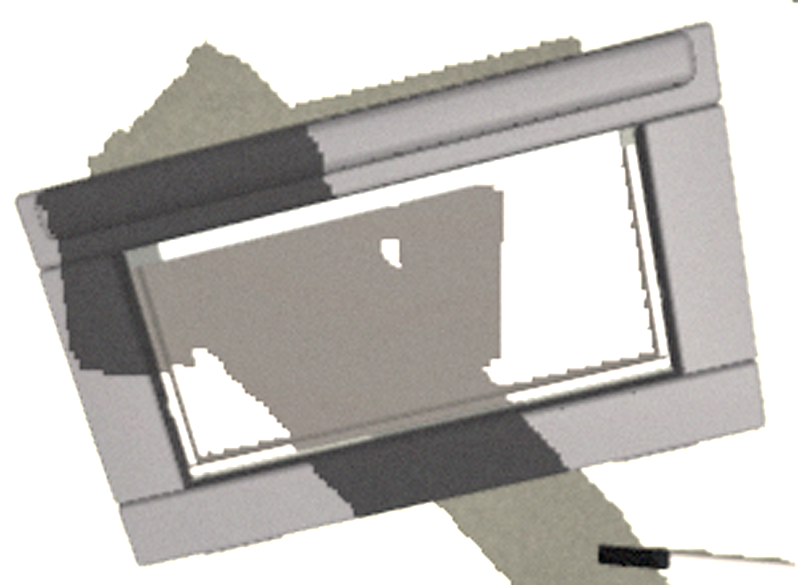

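The rack crop has the tall cap at (487,218) and empty holes at (304,162), (593,155) and (172,309). The box crop has opening corners at (122,252), (640,124), (680,372) and (187,488). The ridge is at the top, which is the rear (+x) side.

```bash
cat >> h.py <<'E'
def pose(z,y):
    x=np.cross(y,z); return R.from_matrix(np.c_[x,y,z]).as_quat()
up=np.array([0,0,1.])
E
python3 - <<'E'
from h import *
import json
cr=json.load(open("w_rack.json"));cb=json.load(open("w_box.json"))
g=lambda c,p,k,o,z:onz(c,p[0]/k+o[0],p[1]/k+o[1],z)
H=[g(cr,p,4,(180,90),.055) for p in [(304,162),(593,155),(172,309)]]; print("holes",np.round(H,4), np.linalg.norm(H[0]-H[1]))
cap=g(cr,(487,218),4,(180,90),.163);hole=(H[0]+H[1])/2;print("cap",cap,"hole",hole)
t=viewer.get_calibration("top")
# cap black-blob centroid triangulated
print("tri",tri([ray(cr,180+487/4,90+218/4),ray(t,338.6,214)]))
C=np.array([g(cb,p,2.66,(125,20),.187)[:2] for p in [(122,252),(640,124),(680,372),(187,488)]]);print(C,C.mean(0))
yv=(C[0]-C[1]+C[3]-C[2])/2;xv=(C[0]-C[3]+C[1]-C[2])/2;print(np.linalg.norm(yv),np.linalg.norm(xv),np.degrees(np.arctan2(-yv[0],yv[1])),np.degrees(np.arctan2(xv[1],xv[0])))
F=np.array([g(cb,p,2.66,(125,20),.187)[:2] for p in [(140,565),(763,425)]]);d=F[0]-F[1];print("front edge",F,np.linalg.norm(d),np.degrees(np.arctan2(-d[0],d[1])))
E
```

```text
holes [[ 0.5407 -0.1894  0.055 ]
 [ 0.5427 -0.2797  0.055 ]
 [ 0.4943 -0.1459  0.055 ]] 0.09038196446268655
cap [ 0.53568703 -0.24123373  0.163     ] hole [ 0.54168475 -0.2345563   0.055     ]
tri [ 0.53409365 -0.24139866  0.14802169]
[[0.60302457 0.35259289]
 [0.65324537 0.13650199]
 [0.55153181 0.11263177]
 [0.49925336 0.33228821]] [0.57676378 0.23350372]
0.2238201486012664 0.10508974579525207 13.236839832603966 12.132727025058683
front edge [[0.46218986 0.35668122]
 [0.52777861 0.07393489]] 0.29025398047733186 13.05993509126801
```

```bash
cat >> h.py <<'E'
TH=np.radians(25);D=.008;S=.121
cap=np.array([.5345,-.2408,.163]);bot=np.array([.5417,-.2346,.0225])
u0=(cap-bot)/np.linalg.norm(cap-bot)
G=cap-u0*(.153-S)            # grasp point on axis
hd=np.radians(float(90)); hp=np.array([np.cos(hd),np.sin(hd),0])
zp=hp*np.cos(TH)-up*np.sin(TH)
YB=np.radians(12.9);bx=np.array([np.cos(YB),np.sin(YB),0]);by=np.array([-np.sin(YB),np.cos(YB),0])
BOX=np.array([.576,.2335,0])
def place(al,gap,phi,xt=.010,s=S,sg=1,cs=1,ym=0.):
    # phi: angle of hand lean off perpendicular toward cap, in tube frame
    b=by*cs; u=b*np.cos(al)+up*np.sin(al); c0=BOX+bx*xt+by*ym-b*.064*np.cos(al)+up*(.1845+gap)
    P=c0+u*(s-.0125); psi=phi-al; z=-up*np.cos(psi)-b*np.sin(psi)
    return P+z*D, pose(z,sg*np.cross(up,b))
E
python3 - <<'E'
from h import *
print(G,np.degrees(np.arctan2(u0@hp,u0[2])))
for hdg in (75,90,103,-75,-90):
  a=np.radians(hdg);h=np.array([np.cos(a),np.sin(a),0]);z=h*np.cos(TH)-up*np.sin(TH)
  for sg in (1,-1):
    q=pose(z,sg*np.cross(up,h))
    L=[manip.solve_ik(p,q) for p in (G+z*D,G+z*D-z*.09,G+z*D-z*.09+up*.2,G+z*D+up*.22)]
    print(hdg,sg,[None if l is None else np.round(l,2).tolist() for l in L])
for cs in (1,-1):
  for sg in (1,-1):
    L=[manip.solve_ik(*place(np.radians(16.5),gp,TH,sg=sg,cs=cs)) for gp in (0,.05,.15)]
    print("place",cs,sg,[None if l is None else np.round(l,2).tolist() for l in L])
E
```

```text
[ 0.53613612 -0.23939112  0.13107292] -2.526715450987233
75 1 [[1.29, 1.07, -0.67, 1.42, -0.38, 1.41, -2.49], [1.31, 1.07, -0.63, 1.26, -0.38, 1.6, -2.51], [1.08, 0.77, -0.21, 1.19, -0.75, 1.91, -2.51], [1.15, 0.72, -0.43, 1.37, -0.68, 1.71, -2.55]]
75 -1 [[1.51, 1.32, -1.16, 1.42, 0.07, 1.37, 0.3], [1.46, 1.21, -0.98, 1.25, -0.1, 1.56, 0.43], [1.36, 0.88, -0.75, 1.18, -0.46, 1.78, 0.42], [1.38, 0.84, -0.85, 1.36, -0.45, 1.61, 0.41]]
90 1 [[1.15, 1.16, -0.67, 1.2, -0.26, 1.66, -2.47], [1.14, 1.2, -0.64, 0.96, -0.26, 1.86, -2.5], None, [1.07, 0.86, -0.52, 1.14, -0.52, 1.9, -2.57]]
90 -1 [[1.38, 1.53, -1.43, 1.19, 0.37, 1.7, 0.2], [1.34, 1.52, -1.48, 0.95, 0.39, 1.9, 0.22], [1.27, 1.16, -1.17, 0.86, -0.07, 2.01, 0.23], [1.33, 1.11, -1.2, 1.13, -0.1, 1.81, 0.23]]
103 1 [[1.02, 1.23, -0.66, 1.01, -0.17, 1.86, -2.42], None, None, None]
103 -1 [[1.16, 1.38, -1.08, 1.0, 0.14, 1.87, 0.5], None, None, None]
-75 1 [[0.44, 0.9, -0.88, 2.15, 1.69, 1.75, -1.21], [0.32, 0.85, -0.96, 2.14, 1.51, 1.84, -1.25], [0.59, 0.54, -1.32, 2.05, 1.38, 1.91, -0.86], [0.73, 0.53, -1.26, 2.07, 1.49, 1.76, -0.79]
[... 448 characters left out ...]
1.87, 1.36, 1.9, 1.91], [0.26, 0.54, -0.87, 1.8, 1.21, 1.91, 2.27], [0.55, 0.63, -1.08, 1.86, 1.38, 1.93, 2.28]]
place 1 1 [[0.19, 0.84, -1.3, 1.51, 0.9, 1.53, 2.21], [0.19, 0.78, -1.3, 1.45, 0.84, 1.59, 2.26], [0.16, 0.69, -1.3, 1.3, 0.76, 1.72, 2.34]]
place 1 -1 [[0.18, 0.82, -1.28, 1.51, 0.88, 1.52, -0.92], [0.19, 0.79, -1.31, 1.45, 0.85, 1.59, -0.89], [0.17, 0.72, -1.37, 1.3, 0.81, 1.75, -0.83]]
place -1 1 [[0.57, 0.82, -1.36, 1.59, 0.69, 1.31, -0.62], [0.57, 0.78, -1.39, 1.53, 0.65, 1.39, -0.6], [0.57, 0.71, -1.45, 1.38, 0.58, 1.56, -0.57]]
place -1 -1 [[-1.09, 0.82, 1.36, 1.65, -0.94, 1.45, -2.51], [-1.1, 0.76, 1.37, 1.59, -0.87, 1.5, -2.56], [0.57, 0.72, -1.47, 1.38, 0.6, 1.56, 2.56]]
```

```bash
sed -i 's/float(90)/float(-75)/' h.py; python3 - <<'E'
from h import *
q=pose(zp,np.cross(up,hp)); print(np.degrees(np.arctan2(u0@hp,u0[2])))
T=G+zp*D
manip.move_pose(T-zp*.09+up*.2,q); manip.servo_line(T-zp*.09,vel=.2)
c,im=snap("wrist","pics/pre.png"); c2,s=snap("scene","pics/pre_s.png")
print(proj(c,np.array([G,cap])),manip.current_q().round(2),manip.current_clock(),manip.current_force())
o=np.zeros((420,800,3),np.uint8);o[:,:448]=cv2.resize(im,(448,420));o[:300,450:800]=cv2.resize(s[100:325,60:322],(350,300));cv2.imwrite("pics/pc.png",o)
E
```

```text
1.6817873909526602
[[280.61739837 201.78836174]
 [278.16977402 242.9824769 ]] [ 0.36  0.9  -1.03  2.14  1.54  1.91 -1.25] 6.15 [-0.12554654  0.27373891  0.01676231]
```

View pics/pc.png

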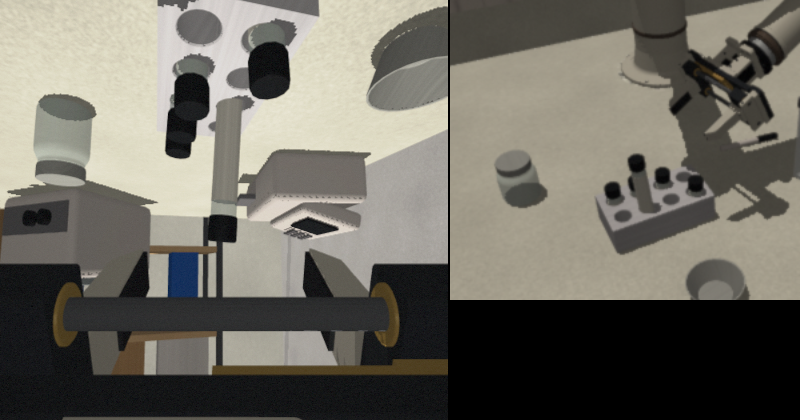

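The wrist picture (upside down) shows the tube centred between the fingers, with the cap end at about (278,240) against a prediction of (278,243), so the estimate holds. I'll grasp and lift.

```bash
python3 - <<'E'
from h import *
T=G+zp*D
manip.servo_line(T,vel=.1); f0=manip.current_force()
effector.close(f_grip=35); print("gap",manip.current_finger_gap(),manip.current_gripper_force(),manip.current_clock())
manip.servo_line(T+up*.03,vel=.08); manip.servo_line(T+up*.22,vel=.2); manip.sleep(.3)
print(manip.current_force()-f0,manip.current_finger_gap(),manip.current_clock())
c,im=snap("wrist","pics/lift.png"); c2,s=snap("scene","pics/lift_s.png")
o=np.zeros((420,800,3),np.uint8);o[:,:448]=cv2.resize(im,(448,420));o[:300,450:800]=cv2.resize(s[50:275,60:322],(350,300));cv2.imwrite("pics/lc.png",o)
E
```

```text
gap 0.0006302868910497343 0.0 8.6417
[0.72184806 0.99221188 0.00848834] 6.751603300859889e-05 10.5667
```

View pics/lc.png

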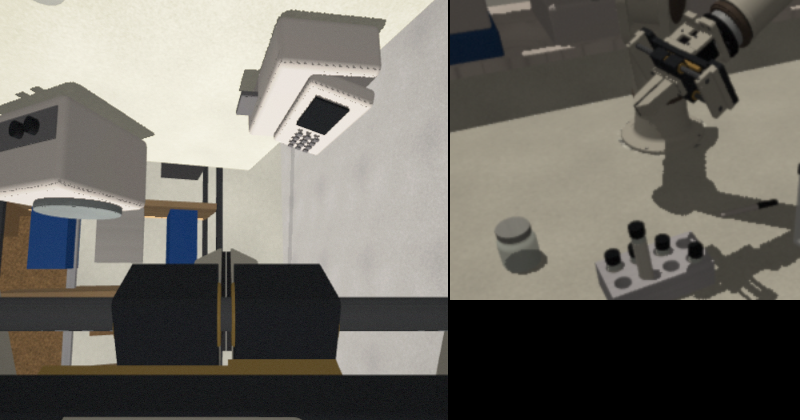

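The grasp missed: the fingers shut on nothing, and the tube still stands in the rack at its old place in the scene picture. I'll check the pose error and measure the cap again.

```bash
python3 - <<'E'
from h import *
T=G+zp*D+up*.22
print("pos err",manip.current_tool_pos()-T, "rot err",np.degrees((R.from_quat(manip.current_tcp_rot())*R.from_quat(pose(zp,np.cross(up,hp))).inv()).as_rotvec()))
def caps(im,x0,y0,x1,y1,thr=45):
    m=(im[y0:y1,x0:x1].max(2)<thr).astype(np.uint8); n,l,st,ce=cv2.connectedComponentsWithStats(m)
    return [(ce[i]+[x0,y0],st[i,2:]) for i in range(1,n) if st[i,4]>15]
s0=cv2.imread("pics/scene0.png");s1=cv2.imread("pics/lift_s.png");sp=cv2.imread("pics/pre_s.png")
for s in (s0,sp,s1): print([ (c.round(1).tolist(),w.tolist()) for c,w in caps(s,165,205,265,290)])
c,t=snap("top","pics/top1.png"); t0=cv2.imread("pics/top0.png")
for t_ in (t0,t): print([ (c.round(1).tolist(),w.tolist()) for c,w in caps(t_,288,203,362,248,60)])
sc=viewer.get_calibration("scene")
print("pred scene cap top/grasp",proj(sc,np.array([cap,cap-u0*.02,G])),"top",proj(c,cap))
a=cv2.convertScaleAbs(cv2.resize(s1[205:285,160:265],(525,400),interpolation=cv2.INTER_CUBIC),alpha=1.5);cv2.imwrite("pics/s1c.png",a)
E
```

```text
pos err [-2.13198108e-05  6.07997639e-05 -5.14231291e-04] rot err [0.02081626 0.04245144 0.01006253]
[([199.4, 222.4], [12, 14, 132]), ([218.6, 231.6], [10, 12, 109]), ([243.4, 237.4], [11, 12, 114]), ([195.4, 237.9], [4, 11, 29]), ([181.4, 242.9], [12, 13, 117])]
[([199.4, 222.4], [12, 14, 131]), ([218.6, 231.6], [10, 12, 108]), ([243.5, 237.3], [12, 12, 117]), ([195.4, 237.9], [4, 10, 27]), ([181.4, 242.8], [12, 13, 116])]
[([199.4, 222.4], [12, 14, 131]), ([218.6, 231.6], [10, 12, 109]), ([243.4, 237.3], [11, 13, 116]), ([195.4, 237.9], [4, 10, 27]), ([181.4, 242.9], [12, 13, 117])]
[([336.8, 214.1], [18, 11, 88]), ([303.4, 217.6], [10, 10, 77]), ([348.1, 216.8], [6, 8, 24]), ([320.0, 217.8], [7, 8, 20]), ([294.4, 233.3], [2, 16, 25]), ([318.2, 231.9], [11, 9, 75]), ([333.6, 231.9], [10, 9, 70]), ([347.4, 231.3], [10, 10, 75]), ([306.6, 231.9], [8, 6, 17]), ([323.2, 242.1], [22, 2, 23]), ([344.3, 241.1], [19, 2, 21]), ([303.5, 243.0], [16, 1, 16])]
[([313.7, 224.6], [31, 41, 508]), ([301.5, 210.2], [6, 9, 36]), ([294.6, 209.3], [4, 6, 20]), ([336.8, 214.0], [18, 11, 87]), ([348.1, 217.0], [6, 8, 25]), ([296.8, 232.1], [6, 11, 17]), ([333.8, 232.4], [12, 9, 60]), ([347.4, 231.2], [10, 10, 74]), ([323.6, 242.0], [19, 2, 20]), ([344.6, 241.0], [19, 2, 20])]
pred scene cap top/grasp [[198.46384891 218.45051668]
 [199.91910593 225.60879418]
 [200.77495419 229.81863422]] top [339.17712911 212.81312899]
```

View pics/s1c.png

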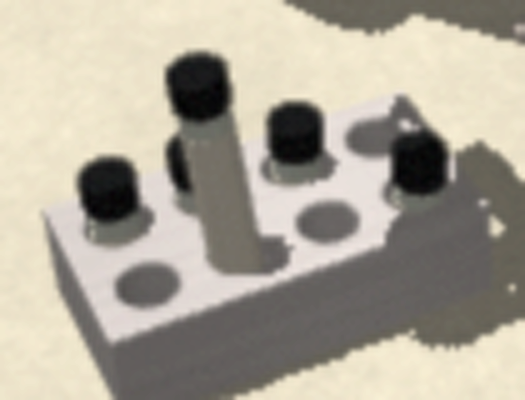

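Nothing moved, and all three cameras agree on where the tube is. The tips probably taper, so gripping 8 mm from the end squeezed the tube out. I'll try again deeper (14 mm) and look once just before closing.

```bash
sed -i 's/^TH=.*/TH=np.radians(25);D=.014;S=.120/' h.py; python3 - <<'E'
from h import *
effector.open_jaws()
T=G+zp*D
manip.servo_line(T-zp*.1+up*.2,vel=.25); manip.servo_line(T-zp*.09,vel=.25); manip.servo_line(T,vel=.1)
print(manip.current_tool_pos()-T,manip.current_finger_gap(),manip.current_clock())
c,im=snap("wrist","pics/at.png"); c2,s=snap("scene","pics/at_s.png")
print(proj(c,np.array([G,cap,T])))
o=np.zeros((420,800,3),np.uint8);o[:,:448]=cv2.resize(im,(448,420));o[:300,450:800]=cv2.resize(s[150:300,120:295],(350,300));cv2.imwrite("pics/ac.png",o)
E
```

```text
[0.00024509 0.00067115 0.00015251] 0.09170481441705154 14.6917
[[280.2855054  251.65288311]
 [276.46493952 315.68620921]
 [280.36799198 241.84870484]]
```

View pics/ac.png

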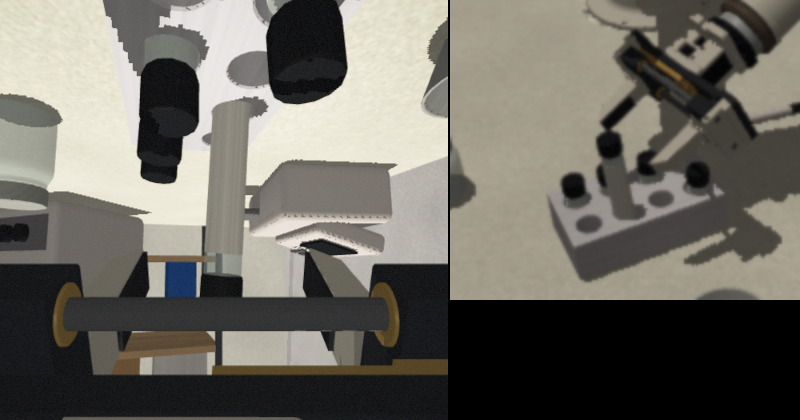

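```bash
python3 - <<'E'
from h import *
c=viewer.get_calibration("wrist"); im=cv2.imread("pics/at.png").astype(int)
for r in (170,190,210,230,245,262,280,290):
    g=im[r,225:345].mean(1); d=np.diff(cv2.GaussianBlur(g.astype(np.float32)[:,None],(1,5),0)[:,0]); o=np.argsort(-abs(d))[:6]; print(r,sorted((225+o).tolist()),d[sorted(o)].round(0))
Rw=R.from_quat(c["attitude"]).inv()
print("depth G,cap",Rw.apply(G-c["eye"])[2],Rw.apply(cap-c["eye"])[2], Rw.apply(manip.current_tool_pos()-c["eye"])[2])
print("tube mid row", proj(c,np.array([bot+u0*k for k in (.0,.03,.06,.0975,.11,.1205)])).round(1), [round(Rw.apply(bot+u0*k-c["eye"])[2],3) for k in (0,.03,.06,.0975,.1205)])
E
```

```text
170 [260, 261, 307, 308, 341, 342] [-30. -32.  34.  33. -25. -38.]
190 [257, 258, 259, 260, 261, 306] [ -8. -25. -34. -24.  -9.  -5.]
210 [257, 258, 259, 305, 323, 324] [-31. -33. -18. -17.  16.  17.]
230 [251, 252, 253, 255, 256, 304] [-41. -44. -22.  21.  26.  22.]
245 [250, 251, 252, 254, 255, 303] [-21. -42. -42.  20.  27.  23.]
262 [244, 245, 250, 251, 252, 277] [ 28.  30. -21. -32. -24.  18.]
280 [244, 245, 249, 250, 302, 303] [ 38.  36. -44. -57.  46.  50.]
290 [244, 248, 249, 250, 302, 303] [ 38. -37. -54. -41.  49.  40.]
depth G,cap 0.19411913139493614 0.19020056403243052 0.20677864711716415
tube mid row [[291.5  59.5]
 [288.4 110.5]
 [285.3 163.3]
 [281.2 232.1]
 [279.7 255.8]
 [278.5 275.9]] [np.float64(0.207), np.float64(0.203), np.float64(0.2), np.float64(0.195), np.float64(0.193)]
```

The apparent widths of the tube and cap confirm the tube is about 13 mm inside the tip plane and centred. I'll close and check the gap.

```bash
python3 - <<'E'
from h import *
effector.close(f_grip=30); print("gap",manip.current_finger_gap(),manip.current_gripper_force(),manip.current_clock(),manip.current_force())
c,im=snap("wrist","pics/cl.png"); c2,s=snap("scene","pics/cl_s.png")
o=np.zeros((420,800,3),np.uint8);o[:,:448]=cv2.resize(im,(448,420));o[:300,450:800]=cv2.resize(s[150:300,120:295],(350,300));cv2.imwrite("pics/cc.png",o)
E
```

```text
gap 0.0008754870271563784 0.0 16.2333 [ 0.87580504 -0.23110967 -0.59543345]
```

The fingers shut on nothing again. In the wrist picture the fingertips sit near row 250 at ±97 px. That puts them roughly 34 mm behind the nominal TCP, so they end short of the tube. I'll check this numerically.

```bash
python3 - <<'E'
from h import *
a=cv2.imread("pics/at.png").astype(int);b=cv2.imread("pics/cl.png").astype(int);l=cv2.imread("pics/lift.png").astype(int)
d=abs(a-b).max(2)>30
print("rows changed near centre, first per col:",[(x,int(np.argmax(d[150:,x])+150)) for x in range(200,370,10)])
for r in (170,190,210,285):
    print(r,[np.flatnonzero(abs(np.diff(i[r,235:320].mean(1)))>25)+235 for i in (a,b)])
c=viewer.get_calibration("wrist");p=manip.current_tool_pos();r=R.from_quat(manip.current_tcp_rot())
print("TCP and back 10..50:",[proj(c,p+r.apply([.0,0,-k])).round(0).tolist() for k in (0,.01,.02,.03,.04,.05)])
print("edge x=+.0095:",[proj(c,p+r.apply([.0095,0,-k])).round(0).tolist() for k in (0,.01,.02,.03,.04,.05)])
# scene: hand tip when closed
s0=cv2.imread("pics/at_s.png").astype(int);s1=cv2.imread("pics/cl_s.png").astype(int);sc=viewer.get_calibration("scene")
print("scene proj back 0..50",[proj(sc,p+r.apply([0,0,-k])).round(0).tolist() for k in (0,.02,.034,.05)])
new=((abs(s1-s0).max(2)>25)&(s1.max(2)<70)).astype(np.uint8)
n,L,st,ce=cv2.connectedComponentsWithStats(new)
for i in range(1,n):
    if st[i,4]>15:
        ys,xs=np.where(L==i);k=np.argmax(ys-xs); print("blob",st[i],"lower-left pt",xs[k],ys[k])
E
```

```text
rows changed near centre, first per col: [(200, 263), (210, 264), (220, 173), (230, 264), (240, 264), (250, 261), (260, 182), (270, 264), (280, 251), (290, 250), (300, 255), (310, 150), (320, 231), (330, 263), (340, 172), (350, 242), (360, 216)]
170 [array([260, 261, 307, 308]), array([261, 262, 308, 309])]
190 [array([259]), array([259, 260])]
210 [array([257, 258, 305]), array([258, 259, 306])]
285 [array([244, 245, 249, 250, 302, 303]), array([275, 288, 292])]
TCP and back 10..50: [[281.0, 242.0], [281.0, 249.0], [281.0, 257.0], [281.0, 265.0], [281.0, 274.0], [281.0, 285.0]]
edge x=+.0095: [[281.0, 226.0], [281.0, 232.0], [281.0, 239.0], [281.0, 247.0], [281.0, 255.0], [281.0, 265.0]]
scene proj back 0..50 [[196.0, 235.0], [203.0, 228.0], [207.0, 224.0], [212.0, 219.0]]
blob [205 173  22  17 131] lower-left pt 207 182
blob [219 184  20  19  78] lower-left pt 231 199
blob [240 200  10   7  22] lower-left pt 241 202
blob [237 207  10  10  54] lower-left pt 237 213
blob [210 213  16  14  58] lower-left pt 210 224
blob [219 225  15  11  56] lower-left pt 222 235
blob [227 236  12  15  83] lower-left pt 231 250
```

Both views put the real fingertips about 35 mm behind the nominal TCP, so the fingers never reached the tube. I'll correct for that, grasp again and check the gap before lifting.

```bash
sed -i 's/D=.014/D=.051/' h.py; python3 - <<'E'
from h import *
effector.open_jaws()
T=G+zp*D
manip.servo_line(T,vel=.1); f=manip.current_force()
effector.close(f_grip=30); g=manip.current_finger_gap(); print("gap",g,manip.current_gripper_force(),manip.current_clock(),f)
if g>.02:
    manip.servo_line(T+up*.22,vel=.15); manip.sleep(.1)
    print(manip.current_finger_gap(),manip.current_force()-f,manip.current_clock(),manip.current_q().round(2))
    snap("wrist","pics/l2.png"); snap("scene","pics/l2_s.png")
E
```

```text
gap 0.024597985917769172 29.474867745302618 19.3667 [0.50652576 1.07720517 0.84598122]
0.024137230828654484 [-0.83195683 -1.84271671 -2.26824095] 21.0833 [ 0.72  0.5  -1.12  2.08  1.53  1.63 -0.78]
```

```bash
python3 - <<'E'
from h import *
phi=np.arcsin(-(zp@u0)); al=np.radians(17.5); print(np.degrees(phi))
P=lambda g:place(al,g,phi,xt=.008,cs=-1,sg=1)
print([manip.solve_ik(*P(g)) is not None for g in (0,.03,.12)])
manip.move_pose(*P(.12)); manip.servo_line(P(.03)[0],vel=.15); manip.sleep(.2)
c=viewer.get_calibration("scene"); _,s=snap("scene","pics/hov.png"); cw,w=snap("wrist","pics/hov_w.png"); ct,t=snap("top","pics/hov_t.png")
print(manip.current_clock(),manip.current_finger_gap(),manip.current_tool_pos()-P(.03)[0],manip.current_q().round(2))
b=-by;u=b*np.cos(al)+up*np.sin(al);c0=BOX+bx*.008-b*.064*np.cos(al)+up*(.1845+.03)
pts=np.array([c0-u*.0125]+[c0+u*(k-.0125) for k in (.03,.06,.09,.12,.143)])
for n,cc in (("scene",c),("wrist",cw),("top",ct)): print(n,proj(cc,pts).round(1).tolist())
s0=cv2.imread("pics/scene0.png").astype(int); d=(abs(s.astype(int)-s0).max(2)>18)
q=proj(c,pts)
for i in range(4):   # edge profile across the tube in scene
    x,y=q[i].round().astype(int); print("col",x,"rows",y-16,s[y-16:y+17,x].max(1).tolist(),"bg",s0[y-16:y+17:8,x].max(1).tolist())
x,y=q[0].round().astype(int); print("along end:",s[y,x-10:x+14].max(1).tolist(), s0[y,x-10:x+14:4].max(1).tolist())
E
```

```text
23.272557545453267
[True, True, True]
23.8833 0.02419934471541505 [2.80935240e-04 8.65124261e-05 5.75141775e-04] [ 0.49  0.73 -1.22  1.61  0.62  1.25 -0.59]
scene [[409.1, 150.2], [402.7, 150.7], [396.0, 151.2], [389.1, 151.8], [381.9, 152.3], [376.2, 152.8]]
wrist [[279.5, 24.7], [279.5, 85.2], [279.4, 148.2], [279.4, 213.9], [279.4, 282.6], [279.4, 337.3]]
top [[151.3, 201.2], [160.2, 198.1], [169.3, 195.0], [178.4, 191.8], [187.7, 188.7], [194.8, 186.2]]
col 409 rows 134 [19, 20, 30, 30, 18, 14, 13, 19, 48, 64, 67, 67, 65, 52, 46, 56, 65, 68, 68, 74, 73, 76, 125, 154, 159, 161, 160, 159, 159, 153, 97, 72, 68] bg [154, 95, 45, 148, 149]
col 403 rows 135 [9, 14, 13, 15, 35, 73, 71, 62, 38, 28, 35, 77, 141, 145, 132, 116, 99, 82, 78, 77, 82, 127, 154, 159, 160, 160, 159, 160, 160, 154, 104, 74, 69] bg [152, 77, 68, 150, 150]
col 396 rows 135 [13, 13, 15, 17, 24, 26, 28, 29, 43, 63, 67, 73, 75, 81, 78, 76, 73, 74, 77, 77, 76, 98, 148, 159, 159, 160, 159, 160, 159, 159, 160, 159, 160] bg [148, 76, 66, 149, 150]
col 389 rows 136 [11, 15, 12, 11, 10, 14, 15, 12, 23, 58, 65, 66, 66, 65, 66, 65, 65, 66, 67, 66, 67, 65, 66, 88, 143, 158, 159, 159, 159, 159, 160, 160, 160] bg [153, 75, 89, 150, 150]
along end: [126, 125, 123, 123, 116, 76, 65, 69, 69, 68, 65, 66, 68, 70, 75, 76, 80, 82, 81, 82, 81, 82, 82, 81] [72, 83, 72, 54, 76, 76]
```

```bash
python3 - <<'E'
from h import *
w=cv2.imread("pics/hov_w.png"); g=cv2.GaussianBlur(w,(3,3),0).astype(int)
print("col279 rows0..80 step4",[tuple(g[r,279]) for r in range(0,80,4)])
for r in (40,60,80,110,140,170,200,230):
    row=g[r,225:335]; e=np.abs(np.diff(row,axis=0)).sum(1); idx=[i for i in range(1,len(e)-1) if e[i]>18 and e[i]>=e[i-1] and e[i]>e[i+1]]
    print(r,[(225+i,int(e[i])) for i in idx])
cw=viewer.get_calibration("wrist");rr=R.from_quat(cw["attitude"]).inv()
for adeg in (10,17.5,25,32):
    p=manip.current_tool_pos();al=np.radians(17.5);phi=np.arcsin(-(zp@u0));b=-by
    z=R.from_quat(manip.current_tcp_rot()).apply([0,0,1]);Gp=p-z*D;a=np.radians(adeg);u=b*np.cos(a)+up*np.sin(a)
    pts=np.array([Gp+u*(s-S) for s in (.0125,.04,.07,.1)]);dep=rr.apply(pts-cw["eye"])[:,2]
    print(adeg,"rows",proj(cw,pts)[:,1].round(0),"widths",(367*.025/dep).round(1),"tip z",(Gp-u*S)[2].round(4))
E
```

```text
col279 rows0..80 step4 [(np.int64(221), np.int64(228), np.int64(235)), (np.int64(221), np.int64(228), np.int64(235)), (np.int64(222), np.int64(229), np.int64(235)), (np.int64(222), np.int64(230), np.int64(236)), (np.int64(222), np.int64(230), np.int64(237)), (np.int64(222), np.int64(230), np.int64(236)), (np.int64(191), np.int64(201), np.int64(201)), (np.int64(207), np.int64(218), np.int64(215)), (np.int64(218), np.int64(226), np.int64(223)), (np.int64(222), np.int64(230), np.int64(223)), (np.int64(223), np.int64(231), np.int64(225)), (np.int64(224), np.int64(231), np.int64(225)), (np.int64(224), np.int64(232), np.int64(225)), (np.int64(224), np.int64(231), np.int64(225)), (np.int64(224), np.int64(235), np.int64(237)), (np.int64(225), np.int64(237), np.int64(240)), (np.int64(224), np.int64(236), np.int64(239)), (np.int64(225), np.int64(236), np.int64(240)), (np.int64(224), np.int64(236), np.int64(240)), (np.int64(225), np.int64(236), np.int64(240))]
40 [(266, 41), (313, 30), (317, 71)]
60 [(264, 47), (269, 21), (313, 50), (322, 137)]
80 [(262, 73), (265, 26), (310, 28), (316, 50), (323, 129)]
110 [(261, 79), (263, 36), (309, 28), (315, 47), (322, 133)]
140 [(259, 75), (262, 27), (314, 48), (321, 132)]
170 [(247, 141), (258, 79), (307, 29), (313, 48)]
200 [(291, 21)]
230 []
10 rows [ 33.  97. 167. 237.] widths [58.4 58.3 58.1 58. ] tip z 0.2266
17.5 rows [ 49. 105. 170. 237.] widths [53.6 54.6 55.8 57. ] tip z 0.2113
25 rows [ 66. 115. 174. 237.] widths [49.6 51.5 53.7 56.1] tip z 0.1967
32 rows [ 82. 126. 179. 239.] widths [46.5 48.9 51.9 55.4] tip z 0.1838
```

The tip row (22–24) and the tube widths in the wrist picture match the planned 17.5° tilt, so the tube hasn't swung. I'll lower to a small estimated gap with slightly less tilt, then lighten the grip so the round end settles onto the tray by itself.

```bash
cat >> h.py <<'E'
PHI=np.arcsin(-(zp@u0))
def P(g,al=15.5): return place(np.radians(al),g,PHI,xt=.007,cs=-1,sg=1)
def tiprow():
    im=viewer.get_image("wrist").astype(np.float32).mean(2)[:130,276:296].mean(1)
    d=cv2.GaussianBlur(im[:,None],(1,5),0)[:,0]; g=np.diff(d); k=int(np.argmin(g)); return k,round(float(g[k]),1)
E
python3 - <<'E'
from h import *
manip.servo_line(*P(.02),vel=.1); print(tiprow())
manip.servo_line(P(.005)[0],vel=.05); manip.sleep(.1)
print(tiprow(),manip.current_force(),manip.current_wrist_torque(),manip.current_clock())
effector.close(f_grip=4); print("gap",manip.current_finger_gap(),manip.current_gripper_force())
for i in range(6):
    print(tiprow(),manip.current_force().round(2),manip.current_wrist_torque().round(3),manip.current_finger_gap(),round(manip.current_clock(),2)); manip.sleep(.15)
snap("wrist","pics/light.png");snap("top","pics/light_t.png")
E
```

```text
(19, -6.5)
(19, -6.5) [-0.29773827  0.31747657 -0.10505682] [-0.24976049 -0.21753611 -0.0323036 ] 24.8167
gap 0.02492297621902222 4.089718696195632
(28, -8.8) [-0.49  0.15 -0.32] [-0.171 -0.131  0.014] 0.024832532849341633 25.08
(28, -8.7) [ 0.24 -0.02 -0.48] [-0.205 -0.176  0.002] 0.024752903031529126 25.28
(28, -8.5) [-0.45  0.25  0.13] [-0.165 -0.163  0.004] 0.02486298108205656 25.48
(28, -8.6) [-0.24 -1.6  -1.6 ] [-0.2   -0.136  0.043] 0.024769279960202274 25.68
(28, -8.6) [-0.09 -0.26 -1.48] [-0.187 -0.183 -0.002] 0.024573646478366514 25.88
(28, -8.6) [ 0.14 -0.21 -0.53] [-0.207 -0.202 -0.03 ] 0.024771931102723157 26.08
```

```bash
python3 - <<'E'
from h import *
effector.close(f_grip=3); manip.sleep(.2); print("3N",tiprow(),manip.current_finger_gap(),manip.current_gripper_force())
p=manip.current_tool_pos();r=R.from_quat(manip.current_tcp_rot()); Gp=p-r.apply([0,0,1])*D
b=-by;a=np.radians(19.4);u=b*np.cos(a)+up*np.sin(a);c=Gp-u*(S-.0125); print("sphere centre est",c,"G z",Gp[2])
dr=R.from_rotvec(np.cross(b,up)*np.radians(-1.6)); print("dz TCP",(c+dr.apply(p-c)-p)[2])
manip.servo_line(c+dr.apply(p-c),(dr*r).as_quat(),vel=.02); manip.sleep(.2)
print(tiprow(),manip.current_finger_gap(),manip.current_force().round(2),manip.current_clock())
E
```

```text
3N (28, -8.6) 0.024989231595055422 3.083842971827835
sphere centre est [0.56954688 0.29302757 0.18250645] G z 0.21821377537237127
dz TCP -0.0026327838225973788
(28, -8.4) 0.02465886544064908 [ 0.19  0.52 -0.55] 27.3333
```

The light grip let the tube swing about 4° and stop. Cutting the grip further moved nothing, so it rests on the tray at about 17–18°. I'll release it and back off upwards.

```bash
python3 - <<'E'
from h import *
snap("top","pics/r0.png")
effector.open_jaws(); print(manip.current_clock(),manip.current_finger_gap(),manip.current_force().round(2))
manip.servo_line(manip.current_tool_pos()+up*.15,vel=.15); manip.sleep(.8)
c,w=snap("wrist","pics/r1.png"); ct,t=snap("top","pics/r1_t.png"); cs,s=snap("scene","pics/r1_s.png"); print(manip.current_clock())
# tray floor: project tray points in the wrist and compare brightness with the earlier clear view; look for dark cap
for xx in (-.03,0,.02,.04): print(xx,[w[tuple(proj(c,BOX+bx*xx+by*yy+up*.172).round().astype(int)[::-1])].tolist() if (0<=proj(c,BOX+bx*xx+by*yy+up*.172)).all() and proj(c,BOX+bx*xx+by*yy+up*.172)[1]<420 and proj(c,BOX+bx*xx+by*yy+up*.172)[0]<560 else None for yy in (-.08,-.04,0,.04,.08)])
s0=cv2.imread("pics/scene0.png").astype(int); q=proj(cs,np.array([BOX+bx*x+by*y+up*z for x in(-.08,.08) for y in (-.14,.14) for z in (0,.17)])); print("box px",q.min(0).round(),q.max(0).round())
d=(abs(s.astype(int)-s0).max(2)>25).astype(np.uint8); hull=cv2.convexHull(q.astype(np.int32)); m=cv2.fillConvexPoly(np.zeros_like(d),hull,1)
n,L,st,ce=cv2.connectedComponentsWithStats(d*m); print([(st[i].tolist(),ce[i].round(1).tolist(),s[L==i].mean(0).round().tolist(),s0[L==i].mean(0).round().tolist()) for i in range(1,n) if st[i,4]>25])
E
```

```text
28.5417 0.09165663511726271 [ 1.24  0.1  -0.15]
30.6417
-0.03 [[94, 100, 103], [93, 98, 104], [96, 100, 104], [206, 218, 224], [205, 215, 223]]
0 [[92, 98, 102], [98, 103, 107], [95, 100, 104], [208, 218, 226], [201, 211, 221]]
0.02 [[94, 98, 104], [92, 97, 103], [98, 103, 106], [208, 219, 225], [206, 217, 224]]
0.04 [[90, 96, 99], [94, 97, 103], [95, 100, 103], [204, 216, 223], [202, 214, 221]]
box px [318. 143.] [446. 264.]
[([326, 164, 92, 30, 1378], [369.9, 178.9], [50.0, 52.0, 55.0], [107.0, 113.0, 120.0]), ([372, 221, 40, 28, 347], [390.1, 235.2], [66.0, 69.0, 70.0], [101.0, 106.0, 106.0])]
```

The tray floor is clear and something new lies low inside the container at about (390,235) in the scene view. I'll move the arm away so its shadow goes, and confirm.

```bash
python3 - <<'E'
from h import *
manip.servo_line(manip.current_tool_pos()+up*.08,vel=.2); manip.move_pose([.50,-.22,.42],[1,0,0,0])
cs,s=snap("scene","pics/end_s.png"); ct,t=snap("top","pics/end_t.png"); print(manip.current_clock())
s0=cv2.imread("pics/scene0.png").astype(int);t0=cv2.imread("pics/top0.png").astype(int)
def comp(d,m,a,b):
    n,L,st,ce=cv2.connectedComponentsWithStats(d*m)
    for i in range(1,n):
        if st[i,4]>12: print(st[i].tolist(),ce[i].round(1).tolist(),a[L==i].mean(0).round().tolist(),b[L==i].mean(0).round().tolist())
for nm,c,a,b in (("scene",cs,s,s0),("top",ct,t,t0)):
    q=proj(c,np.array([BOX+bx*x+by*y+up*z for x in(-.085,.085) for y in (-.148,.148) for z in (0,.2)]))
    d=(abs(a.astype(int)-b).max(2)>20).astype(np.uint8); m=cv2.fillConvexPoly(np.zeros_like(d),cv2.convexHull(q.astype(np.int32)),1); print(nm); comp(d,m,a,b)
# blob in box coordinates on z=.0125
for u,v in ((372,249),(412,221),(390,235)):
    e=onz(cs,u,v,.0125)-BOX; print(e@bx,e@by)
m=np.zeros(s.shape[:2],np.uint8);m[200:260,330:440]=1
k=(s.max(2)<35).astype(np.uint8)*m; comp(k,m,s,s0)
E
```

```text
32.85
scene
[383, 220, 26, 17, 97] [395.5, 228.2] [70.0, 74.0, 75.0] [101.0, 106.0, 106.0]
[372, 225, 40, 24, 220] [386.5, 239.0] [63.0, 66.0, 67.0] [101.0, 106.0, 106.0]
top
0.06568918734916719 -0.09252352099481052
0.06130400093606658 0.07826381080782639
0.06026840280361996 -0.014489057657884651
[374, 200, 19, 11, 57] [382.1, 204.4] [31.0, 31.0, 32.0] [30.0, 31.0, 32.0]
```

A new object about 0.16 m long lies along the rear wall on the container floor. The top view of the lid and tray matches the start, so the tray is level again.

```bash
python3 -c "
from h import *
print(manip.hand_in(),manip.current_clock())"
```

```text
the job is handed in; nothing more can be done
the job is handed in; nothing more can be done
```

I handed the job in at about 33 s of the 43 s limit; the camera checks show the tall tube lying on the floor inside the sharps container and the tray back level, but no verdict came back.

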